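# Third click on the coil tester

### The job

On the blue flipper-coil tester, push the red lever with a fingertip from its off end up to the third click, one click at a time, letting it rest for about a second in each click and never running on past the third. Then press the green button all the way down and let it come back up, leaving the lever in its third click. Do not pinch the lever, and leave the flipper bats, spinner target and plunger rod where they lie.

Things in the scene. Friction and masses are not known exactly. Their poses are not given: they have to be found in the camera images.
- tester: Coil tester: blue box, flat grey top plate, fixed, 116 x 204 x 56 mm (own x, y, z); origin at the centre of its underside, z up, any yaw. The red lever slides along its own y in a black slot 124 mm long, centred at x = -22 mm. Green button at x = +34, y = -55 mm; two output posts 12 mm high and wide at x = +34, y = +30 and +60 mm.
- lever (a joint): Travel of the red lever in m along the tester's own +y, 0 at the off end (start; the slot end nearer the green button). Clicks 1 to 5 every 20 mm (third: 0.060); stops -0.003, 0.103. Resistance peaks at 5 to 8 N a quarter of the way to the next click and is gone half-way, where the lever snaps ahead by itself into that click and stays; moved under 10 mm it springs back. No marks.
- lever_head (a point): Centre of the red lever's block head, moving with it: 14 mm along the slide, 26 mm across (22 mm on the two faces to push), 28 mm high; centre 91 mm above the bench, 35 mm above the tester's plate, on a steel stem 6 x 8 mm. Axes as the tester's. Its colliders: lever_c2 rear (-y) face, lever_c3 front, lever_c4 and c5 side ribs; fingers on opposite ones at once is a pinch.
- fire_top (a point): Centre of the top of the round green spring button (26 mm across, in a black housing), on the tester's top plate; pressed straight down, travel 6 mm, about 5 N when fully down; comes up by itself.
- fire (a joint): How far the green button is pressed in m: 0 up, 0.006 fully down.
- bat_a: Loose red plastic flipper bat lying on the bench, about 85 x 22 x 22 mm with a short steel shaft stub up to 34 mm high; origin under its middle. Bystander.
- bat_b: A second loose flipper bat, the same. Bystander.
- spinner: Loose yellow spinner target standing on a steel foot, 30 x 58 mm and 47 mm high, origin at the centre of its underside. Bystander.
- plunger: Loose steel plunger rod with black rubber tip, lying, about 132 mm long and 16 mm thick, along its own x, origin under its middle. Bystander.
There are look-alikes about, which are no part of the job. Several things have the shape of the tester; the one meant has the colours described above.

How it is judged (in metres and radians):
On the way, in this order (a step that is already met when the one before it is completed fails the run):
1. lever resting in the first click (value of joint lever between 0.015 and 0.025 m and velocity of joint lever between -0.008 and 0.008 m/s), for 0.3 s.
2. lever resting in the second click (value of joint lever between 0.035 and 0.045 m and velocity of joint lever between -0.008 and 0.008 m/s), for 0.3 s.
3. lever resting in the third click (value of joint lever between 0.055 and 0.065 m and velocity of joint lever between -0.008 and 0.008 m/s), for 0.3 s.
4. green button fully pressed with the lever in the third click (value of joint fire above 0.0045 m and value of joint lever between 0.055 and 0.065 m), for 0.02 s.
At the end, for the whole second after the job is handed in: The lever rests in its third click (60 mm of travel, within 4 mm) and the green button is up again (within 1.5 mm) (value of joint lever between 0.056 and 0.064 m and velocity of joint lever between -0.005 and 0.005 m/s and value of joint fire below 0.0015 m); the robot touches nothing.
It fails at once if lever run past the third click (over half-way to the fourth) (value of joint lever above 0.07 m).
It fails at once if lever pinched between the fingers ((contact force between the fingers and lever_c2 above 0.5 N and contact force between the fingers and lever_c3 above 0.5 N) or (contact force between the fingers and lever_c4 above 0.5 N and contact force between the fingers and lever_c5 above 0.5 N)).
It fails at once if button pressed while the lever is not in the third click (value of joint fire above 0.0045 m and (value of joint lever below 0.052 m or value of joint lever above 0.068 m)).
It fails at once if a bystander moved by more than 20 mm or lifted (distance of any of bat_a, bat_b, spinner, plunger from where it was at the start of the episode above 0.02 m).
It also fails if it takes over 64 s, if anything falls off the work surface, if the arm or the gripper's body presses on something with over 40 N, if the wrist force passes 120 N, or if a joint passes its speed limit or range.

### The arm

A 6-joint arm with a two-finger parallel gripper is mounted at the origin on the work surface. World frame = base frame: x ahead of the robot, y to its left, z up, the work surface at z = 0. Lengths are in mm, angles in rad, forces in N, time in s.
With the tool pointing down it reaches from about 325 to 775 mm from the base axis. Payload 5.5 kg.
Tool frame: the origin (TCP) lies at the very end of the fingers, on their centre line; the grasp point (between the pads) lies 19 mm behind it; z points along the fingers, y is the line along which they close (so a half turn about z gives the same grasp; the last joint's range is limited). The gripper opens to 85 mm and grips with 20 to 120 N. Pads are 22 mm wide; open, the fingers measure 114 mm over their backs; the gripper's body (76 mm by 85 mm) begins 54 mm behind the grasp point. The pads swing forward as they close: fully open they stand 13 mm farther back than shut.
Start: joints at [1.133, 0.091, 1.231, -0, 1.82, -0.057], TCP at [223.003, 557.033, 231.275] pointing down, gripper open.
Joint ranges: [-2.87, 2.87], [-0.86, 2.18], [0.17, 2.46], [-1.51, 4.65], [0.06, 2.69], [-2.65, 2.65]. Speed limits (rad/s): [2.57, 2.57, 3.01, 3.14, 3.14, 3.14].

### API

Orientations are given as a 3x3 rotation matrix whose columns are the frame's x, y, z axes.
In Python, from plant import sensors, eyes, robot gives the robot as it stands. The module is installed in compiled form; this text tells all that it offers.
- The arm moves only by the shell command python3 -m inch 'ROWS'. ROWS is JSON, one flat list of numbers, 5 for each row, row after row: the opening, from 0 (shut) to 1 (fully open), then the shift along the tool's x, y, z as a fraction of full scale, then the turn about the tool's z as a fraction of full scale. In form: [gripper, dx, dy, dz, yaw, gripper, dx, dy, dz, yaw, ...]. A call has 1 to 20 rows; each row shifts and turns the commanded pose from where the row before left it, along the tool's axes as they then stand; what a row does not reach is not made up. Full scale, the value 1, is 0.05 m for a shift and 6 degrees for a turn. A row lasts 1/10 s, in which the tool goes at most 50 mm and 8.59 degrees, less where a joint would pass 70% of its speed; a pose out of reach is approached as far as the arm can. A call with a number of a shift or a turn outside -1 to 1 is refused whole. A call with a gripper value outside its range is refused whole. The fingers move at their own pace and stop on an object; the grip force is fixed at half the most. Time passes only in rows, so rows that do not move let the fingers close. It gives the time, the measured TCP pose, the force and the opening at its end, in the units of the state.
- sensors.state(): the state, without advancing time (a new reading comes with each control period).
- eyes.capture(name): name is "side" or "top"; returns (picture, depth): 480x640x3 uint8, blue, green, red; 480x640 float32, mm along the optical axis (not along the pixel's ray), 0 where there is no reading.
- eyes.get_calibration(name): a dict with "fov_y" (degrees; the focal length in pixels is half the picture's height over the tangent of half this angle, whatever the lens; pixels are square), "cx", "cy" (the principal point, pixels), "k1" (the pictures are not rectified: a ray, as slopes to the right and down, at radius r is drawn at 1 + k1 r^2 times it, then the intrinsics apply), "extrinsics" (4x4, takes a point from world to camera coordinates). Camera axes: x right, y down, z forward; pixel columns grow to the right and rows downward; lengths in mm; the calibration is good to about 2 mm. A picture is of the moment at which its call begins. get_calibration takes no time and is no camera call.
- robot.close_job(): hands the job in, once; it reports no verdict.
The state is a dict: "time_s": time; "joint_pos": joint angles; "joint_velocities": joint speeds; "joint_torque": joint torques, N m; "position": TCP position; "tool_rot": TCP orientation; "ft_force": force on the tool from outside, world axes, zero at the start; "wrist_torque": the same for the moment, N m; "grip_width": opening from 0.0 (shut) to 1.0 (fully open).
Only numpy, scipy, OpenCV 4.12 (cv2) and the standard library are available. Lean on these libraries where they do the work, as an engineer would, in place of code of your own. Each camera call takes 0.05 s, during which the arm holds its last target. There are 200 camera calls.

## Working session

There is one attempt and no reset: what is moved stays moved. The work goes in short steps, Python scripts to look and compute and a shell command to move; the robot and the scene stay as the last step left them, time stands still between calls to the robot, and variables do not carry over. Pictures are saved under pics/ and viewed, on a budget of 10 in all, crops included, one or two more only if the job needs it, and the job is handed in when it is done.

```bash
mkdir -p pics; cat > h.py <<'E'
import numpy as np, cv2
from plant import sensors, eyes, robot
def cal(n):
    c=eyes.get_calibration(n); f=240/np.tan(np.radians(c["fov_y"])/2)
    return f,c["cx"],c["cy"],c["k1"],np.array(c["extrinsics"])
def ray(n,u,v):
    f,cx,cy,k,E=cal(n); d=np.array([(u-cx)/f,(v-cy)/f]); s=d.copy()
    for _ in range(30): s=d/(1+k*(s@s))
    R=E[:3,:3]; return -R.T@E[:3,3], R.T@np.array([s[0],s[1],1])
def onz(n,u,v,z):
    o,d=ray(n,u,v); return o+d*(z-o[2])/d[2]
def pix(n,p):
    f,cx,cy,k,E=cal(n); q=E[:3,:3]@np.array(p,float)+E[:3,3]; s=q[:2]/q[2]; s=s*(1+k*(s@s)); return s*f+[cx,cy]
E
python3 - <<'E'
from h import *
for n in("top","side"):
    p,d=eyes.capture(n); cv2.imwrite(f"pics/{n}1.png",p); np.save(n+"d",d)
    f,cx,cy,k,E=cal(n); print(n,f,cx,cy,k,(-E[:3,:3].T@E[:3,3]).round(),E[:3,:3].round(2).tolist())
s=sensors.state();print(s["time_s"],s["position"],np.round(s["tool_rot"],3).tolist(),s["ft_force"])
E
```

```text
top 522.4970501952575 324.41928899318157 243.27792234641447 -0.03396367798331073 [ 383.   -4. 1036.] [[0.03, -1.0, -0.0], [-0.99, -0.03, -0.16], [0.16, 0.01, -0.99]]
side 585.6863570004858 322.77824948745416 244.02427535590218 -0.012697106824683158 [ 429. -932.  932.] [[1.0, -0.06, 0.02], [-0.02, -0.68, -0.73], [0.06, 0.73, -0.68]]
0.1 [222.88522862 556.77758231 230.21233255] [[-0.928, 0.372, -0.001], [0.372, 0.928, -0.002], [0.0, -0.002, -1.0]] [-0.04297127 -0.27840531  0.48221311]
```

View pics/top1.png

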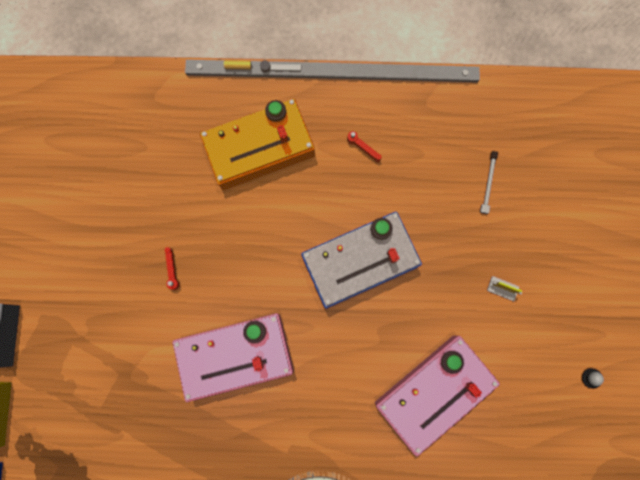

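View pics/side1.png

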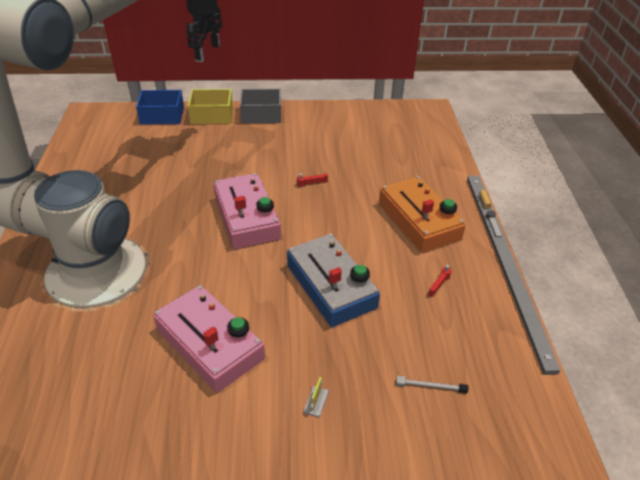

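The top view shows the blue/grey tester at about (361,259), with its lever head near (393,256), its button near (381,229) and its posts on the left. The side view shows the same box near (333,278), with the lever at (335,275). The pink and orange boxes are look-alikes.

```bash
python3 - <<'E'
from h import *
def big(m,box):
    k=np.zeros_like(m);x0,y0,x1,y1=box;k[y0:y1,x0:x1]=m[y0:y1,x0:x1]
    n,l,st,c=cv2.connectedComponentsWithStats(k); i=1+np.argmax(st[1:,4]); return (l==i).astype(np.uint8),c[i],st[i]
res={}
for n,box in(("top",(295,205,428,310)),("side",(280,228,385,325))):
    p=cv2.imread(f"pics/{n}1.png"); h=cv2.cvtColor(p,cv2.COLOR_BGR2HSV)
    red=cv2.inRange(h,(0,170,90),(6,255,255))|cv2.inRange(h,(174,170,90),(180,255,255))
    gr=cv2.inRange(h,(50,100,50),(85,255,255)); 
    for nm,m in(("red",red),("green",gr)):
        b=(370,205,428,310) if (n=="top") else (320,255,385,325)
        q,c,st=big(m,b); res[n,nm]=c; print(n,nm,c,st)
    if n=="top":
        g=cv2.inRange(h,(0,0,70),(180,70,255)); g=cv2.morphologyEx(g,cv2.MORPH_CLOSE,np.ones((5,5)))
        q,c,st=big(g,box); print("plate",c,st)
        ct=max(cv2.findContours(q,cv2.RETR_EXTERNAL,cv2.CHAIN_APPROX_NONE)[0],key=cv2.contourArea)
        w=np.array([onz(n,u,v,56)[:2] for u,v in cv2.convexHull(ct)[:,0]],np.float32)
        r=cv2.minAreaRect(w); print(r, cv2.boxPoints(r).round(1).tolist())
for nm in("red","green"):
    o1,d1=ray("top",*res["top",nm]);o2,d2=ray("side",*res["side",nm])
    t=np.linalg.lstsq(np.c_[d1,-d2],o2-o1,rcond=None)[0]; print(nm,o1+d1*t[0],o2+d2*t[1])
E
```

```text
top red [392.69767442 254.80232558] [388 249  10  13  86]
top green [381.76       226.85333333] [375 220  14  14 150]
plate [359.09627536 261.10991021] [ 301  212  121   97 6014]
((514.7496337890625, -65.56816864013672), (116.41992950439453, 202.4191131591797), 25.65850067138672) [[418.5, 0.5], [506.1000061035156, -182.0], [611.0, -131.60000610351562], [523.4000244140625, 50.900001525878906]]
side red [334.66086957 275.35652174] [330 269  11  14 115]
side green [359.84955752 270.17699115] [354 265  13  11 113]
red [ 519.60414857 -121.38160408   88.22072904] [ 516.70503797 -121.48930745   87.81660654]
green [ 572.63716413 -101.50162849   80.88398848] [ 569.90795016 -101.58546959   80.35107217]
```

```bash
python3 -m inch '[0,-0.55,-0.54,0.03,0, 0,-0.55,-0.54,0.03,0, 0,-0.55,-0.54,0.03,0, 0,-0.55,-0.54,0.03,0, 0,-0.55,-0.54,0.03,0, 0,-0.55,-0.54,0.03,0, 0,-0.55,-0.54,0.03,0, 0,-0.55,-0.54,0.03,0, 0,-0.55,-0.54,0.03,0, 0,-0.55,-0.54,0.03,0, 0,-0.55,-0.54,0.03,0, 0,-0.55,-0.54,0.03,0, 0,-0.55,-0.54,0.03,0, 0,-0.55,-0.54,0.03,0, 0,-0.55,-0.54,0.03,0, 0,-0.55,-0.54,0.03,0, 0,-0.55,-0.54,0.03,0, 0,-0.55,-0.54,0.03,0, 0,-0.55,-0.54,0.03,0, 0,-0.55,-0.54,0.03,0]'
python3 -m inch '[0,0,0,0,0.885, 0,0,0,0,0.885, 0,0,0,0,0.885, 0,0,0,0,0.885, 0,0,0,0,0.885, 0,0,0,0,0.885, 0,0,0,0,0.885, 0,0,0,0,0.885, 0,0,0,0,0, 0,0,0,0,0]'
cat >> h.py <<'E'
X=np.array([.9014,.4330]);Y=np.array([-.4330,.9014]);C=np.array([515.7,-66.3])
def own():
    s=sensors.state();p=np.array(s["position"]);R=np.array(s["tool_rot"]);f=np.array(s["ft_force"])
    q=p[:2]-C
    print("t",round(s["time_s"],2),"own",(q@X).round(1),(q@Y).round(1),"z",p[2].round(1),"F own",(f[:2]@X).round(1),(f[:2]@Y).round(1),f[2].round(1),"toolx ang",np.degrees(np.arctan2(R[1,0],R[0,0])).round(1),"w",s["grip_width"])
E
python3 -c "
from h import *
own()"
```

```text
time_s: 2.1
position: [533.1, -150.2, 200.7]
tool_rot: [[-0.928, 0.372, -0.001], [0.372, 0.928, 0.0], [0.001, 0.0, -1.0]]
ft_force: [0.6, 0.6, -0.2]
grip_width: 0.003
time_s: 3.1
position: [532.8, -148.7, 200.9]
tool_rot: [[-0.436, 0.9, -0.001], [0.9, 0.436, 0.0], [0.0, -0.001, -1.0]]
ft_force: [-0.1, 0.0, -0.3]
grip_width: 0.0
t 3.1 own -20.3 -81.6 z 200.9 F own -0.0 0.1 -0.3 toolx ang 115.8 w 0.00043628501185657715
```

```bash
python3 -m inch '[0,0,-0.034,0,0, 0,0,0,0.24,0, 0,0,0,0.24,0, 0,0,0,0.24,0, 0,0,0,0.24,0, 0,0,0,0.24,0, 0,0,0,0.24,0, 0,0,0,0.24,0, 0,0,0,0.24,0, 0,0,0,0.24,0, 0,0,0,0.22,0, 0,0,0,0,0, 0,0,0,0,0]' >/dev/null
python3 - <<'E'
from h import *
own()
a,_=eyes.capture("top");b,_=eyes.capture("side")
a=cv2.resize(a[190:320,290:450],None,fx=2.5,fy=2.5,interpolation=3);b=cv2.resize(b[190:320,260:420],None,fx=2.5,fy=2.5,interpolation=3)
cv2.imwrite("pics/p3.png",np.hstack([a,b]))
E
```

```text
t 4.4 own -21.9 -81.7 z 82.1 F own -0.4 0.2 -0.5 toolx ang 115.7 w 0.0008539365704561033
```

View pics/p3.png

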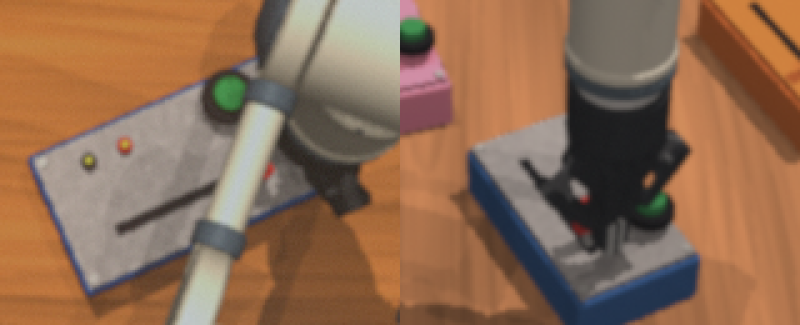

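The closed fingertips are behind the red head (side crop, head near (580,230)) and clear of the button. Next I approach slowly to find contact.

```bash
r='from h import *
own()'
python3 -m inch '[0,0.06,0,0,0, 0,0.06,0,0,0, 0,0.06,0,0,0, 0,0.04,0,0,0, 0,0,0,0,0]' >/dev/null; python3 -c "$r"
python3 -m inch '[0,0.04,0,0,0, 0,0,0,0,0]' >/dev/null; python3 -c "$r"
python3 -m inch '[0,0.04,0,0,0, 0,0,0,0,0]' >/dev/null; python3 -c "$r"
python3 -m inch '[0,0.04,0,0,0, 0,0,0,0,0]' >/dev/null; python3 -c "$r"
```

```text
t 5.0 own -21.8 -70.4 z 82.4 F own -0.2 -0.0 -0.4 toolx ang 115.7 w -0.000965215476329621
t 5.2 own -21.9 -68.6 z 82.3 F own 0.4 -0.1 0.2 toolx ang 115.7 w -0.0027899822062508388
t 5.4 own -21.9 -66.8 z 82.3 F own -0.8 -1.7 0.8 toolx ang 115.7 w 0.001954062242125802
t 5.6 own -21.9 -65.2 z 82.3 F own 0.3 -3.3 -1.1 toolx ang 115.7 w -0.0015805419787483768
```

```bash
r='from h import *
own()'
python3 -m inch '[0,0.04,0,0,0, 0,0,0,0,0]' >/dev/null; python3 -c "$r"
python3 -m inch '[0,0.04,0,0,0, 0,0,0,0,0]' >/dev/null; python3 -c "$r"
python3 -m inch '[0,0.04,0,0,0, 0,0,0,0,0]' >/dev/null; python3 -c "$r"
python3 -m inch '[0,0.03,0,0,0, 0,0,0,0,0]' >/dev/null; python3 -c "$r"
```

```text
t 5.8 own -21.9 -63.7 z 82.3 F own 0.3 -5.5 -1.3 toolx ang 115.7 w 0.00032161712781773286
t 6.0 own -21.9 -61.9 z 82.3 F own 0.2 -6.6 -2.5 toolx ang 115.7 w -0.000992897874008206
t 6.2 own -21.9 -59.5 z 82.3 F own 0.7 -5.5 -1.7 toolx ang 115.7 w 0.0022090939169792734
t 6.4 own -21.9 -56.7 z 82.2 F own 0.4 -0.7 0.8 toolx ang 115.7 w 6.328060837510601e-05
```

```bash
python3 -m inch '[0,0,0,0,0, 0,0,0,0,0, 0,0,0,0,0, 0,0,0,0,0, 0,0,0,0,0, 0,0,0,0,0, 0,0,0,0,0]' >/dev/null
python3 - <<'E'
from h import *
own()
for t in(0,20):
    for n in("top","side"): print(t,n,pix(n,[*(C-22*X+(t-50)*Y),105]).round())
a,_=eyes.capture("top");b,_=eyes.capture("side")
for n,im in(("top",a),("side",b)):
    h=cv2.cvtColor(im,cv2.COLOR_BGR2HSV); red=cv2.inRange(h,(0,170,70),(6,255,255))|cv2.inRange(h,(174,170,70),(180,255,255))
    m=np.zeros_like(red); m[235:300,310:420]=red[235:300,310:420]
    ys,xs=np.nonzero(m); print(n,len(xs),xs.mean() if len(xs) else 0,ys.mean() if len(xs) else 0,np.percentile(xs,[0,100]) if len(xs) else 0)
a=cv2.resize(a[190:320,290:450],None,fx=2.5,fy=2.5,interpolation=3);b=cv2.resize(b[190:320,260:420],None,fx=2.5,fy=2.5,interpolation=3)
cv2.imwrite("pics/p4.png",np.hstack([a,b]))
E
```

```text
t 7.1 own -21.9 -57.2 z 82.3 F own -0.0 0.8 0.7 toolx ang 115.7 w -0.001193448961933751
0 top [394. 255.]
0 side [335. 269.]
20 top [384. 259.]
20 side [330. 263.]
top 58 384.13793103448273 260.1896551724138 [339. 388.]
side 9 326.55555555555554 274.6666666666667 [325. 328.]
```

View pics/p4.png

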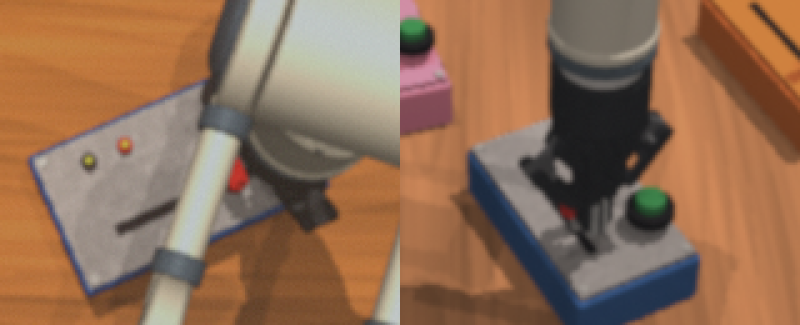

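The lever reads about (384,260) in the top view. That matches the prediction for 20 mm of travel, so it is in the first click. Force has dropped to zero. On to the second.

```bash
r='from h import *
own()'
python3 -m inch '[0,0.06,0,0,0, 0,0.06,0,0,0, 0,0.06,0,0,0, 0,0.04,0,0,0, 0,0.04,0,0,0, 0,0,0,0,0]' >/dev/null; python3 -c "$r"
python3 -m inch '[0,0.04,0,0,0, 0,0,0,0,0]' >/dev/null; python3 -c "$r"
python3 -m inch '[0,0.04,0,0,0, 0,0,0,0,0]' >/dev/null; python3 -c "$r"
python3 -m inch '[0,0.04,0,0,0, 0,0,0,0,0]' >/dev/null; python3 -c "$r"
```

```text
t 7.8 own -21.9 -44.8 z 82.4 F own 1.1 -5.0 -2.2 toolx ang 115.7 w 0.001641645988762992
t 8.0 own -21.9 -43.2 z 82.3 F own 0.6 -6.7 -2.4 toolx ang 115.7 w -0.003823103471347985
t 8.2 own -21.9 -41.3 z 82.3 F own 1.5 -6.1 -2.9 toolx ang 115.7 w -4.540234188165565e-05
t 8.4 own -21.9 -38.5 z 82.3 F own 1.5 -3.1 -1.9 toolx ang 115.7 w 0.0010956688247808685
```

```bash
r='from h import *
own()'
python3 -m inch '[0,0.03,0,0,0, 0,0,0,0,0]' >/dev/null; python3 -c "$r"
python3 -m inch '[0,0,0,0,0, 0,0,0,0,0, 0,0,0,0,0, 0,0,0,0,0, 0,0,0,0,0, 0,0,0,0,0, 0,0,0,0,0]' >/dev/null
python3 - <<'E'
from h import *
own()
for t in(20,40,60): print(t,pix("top",[*(C-22*X+(t-50)*Y),105]).round())
a,_=eyes.capture("top")
h=cv2.cvtColor(a,cv2.COLOR_BGR2HSV); red=cv2.inRange(h,(0,170,70),(6,255,255))|cv2.inRange(h,(174,170,70),(180,255,255))
m=np.zeros_like(red); m[252:300,345:420]=red[252:300,345:420]
ys,xs=np.nonzero(m); print(len(xs),xs.mean(),ys.mean())
E
```

```text
t 8.6 own -21.9 -35.9 z 82.2 F own -0.4 -0.1 -0.9 toolx ang 115.7 w -0.0023397036406958512
t 9.3 own -21.9 -36.8 z 82.3 F own -0.1 -0.2 0.4 toolx ang 115.7 w 0.005316392005377567
20 [384. 259.]
40 [373. 264.]
60 [363. 268.]
79 373.62025316455697 263.9746835443038
```

Second click confirmed: the lever is at (374,264), predicted (373,264). Same push again for the third.

```bash
r='from h import *
own()'
python3 -m inch '[0,0.06,0,0,0, 0,0.06,0,0,0, 0,0.06,0,0,0, 0,0.04,0,0,0, 0,0.04,0,0,0, 0,0,0,0,0]' >/dev/null; python3 -c "$r"
python3 -m inch '[0,0.04,0,0,0, 0,0,0,0,0]' >/dev/null; python3 -c "$r"
python3 -m inch '[0,0.04,0,0,0, 0,0,0,0,0]' >/dev/null; python3 -c "$r"
python3 -m inch '[0,0.03,0,0,0, 0,0,0,0,0]' >/dev/null; python3 -c "$r"
```

```text
t 9.95 own -21.9 -24.4 z 82.4 F own 0.7 -5.1 -2.3 toolx ang 115.7 w -0.00014675323638069373
t 10.15 own -21.9 -22.9 z 82.4 F own 0.5 -6.8 -3.1 toolx ang 115.7 w 0.0033537848432278606
t 10.35 own -21.9 -20.9 z 82.4 F own 1.0 -6.4 -1.6 toolx ang 115.7 w -0.0015511959592592606
t 10.55 own -21.9 -18.8 z 82.3 F own 0.8 -3.0 -1.4 toolx ang 115.7 w 0.0036138714474354865
```

```bash
r='from h import *
own()'
python3 -m inch '[0,0.03,0,0,0, 0,0,0,0,0]' >/dev/null; python3 -c "$r"
python3 -m inch '[0,0,0,0,0, 0,0,0,0,0, 0,0,0,0,0, 0,0,0,0,0, 0,0,0,0,0, 0,0,0,0,0, 0,0,0,0,0]' >/dev/null
python3 - <<'E'
from h import *
own()
for t in(40,60,80): print(t,pix("top",[*(C-22*X+(t-50)*Y),105]).round())
a,_=eyes.capture("top")
h=cv2.cvtColor(a,cv2.COLOR_BGR2HSV); red=cv2.inRange(h,(0,170,70),(6,255,255))|cv2.inRange(h,(174,170,70),(180,255,255))
m=np.zeros_like(red); m[254:300,345:420]=red[254:300,345:420]
ys,xs=np.nonzero(m); print(len(xs),xs.mean(),ys.mean())
E
```

```text
t 10.75 own -21.9 -16.0 z 82.3 F own 0.2 -1.4 0.0 toolx ang 115.7 w 0.00019922173663201314
t 11.45 own -21.9 -16.7 z 82.3 F own 0.5 0.1 0.3 toolx ang 115.7 w -0.0013097669868057677
40 [373. 264.]
60 [363. 268.]
80 [353. 273.]
77 362.6363636363636 268.64935064935065
```

Third click: the lever is at (363,269), as predicted. Now back off, lift and move over the button.

```bash
python3 -m inch '[0,-0.2,0,0,0, 0,0,0,-0.3,0, 0,0,0,-0.3,0, 0,0,0,-0.3,0, 0,-0.14,0.28,0,0, 0,-0.14,0.28,0,0, 0,-0.14,0.28,0,0, 0,-0.16,0.29,0,0, 0,0,0,0.3,0, 0,0,0,0.3,0, 0,0,0,0.1,0, 0,0,0,0,0, 0,0,0,0,0]' >/dev/null
python3 - <<'E'
from h import *
own()
a,_=eyes.capture("top");b,_=eyes.capture("side")
a=cv2.resize(a[190:320,290:450],None,fx=2.5,fy=2.5,interpolation=3);b=cv2.resize(b[190:320,260:420],None,fx=2.5,fy=2.5,interpolation=3)
cv2.imwrite("pics/p5.png",np.hstack([a,b]))
E
```

```text
t 12.8 own 34.2 -55.5 z 92.4 F own -0.1 -1.1 0.9 toolx ang 115.7 w -0.0028667323217799277
```

View pics/p5.png

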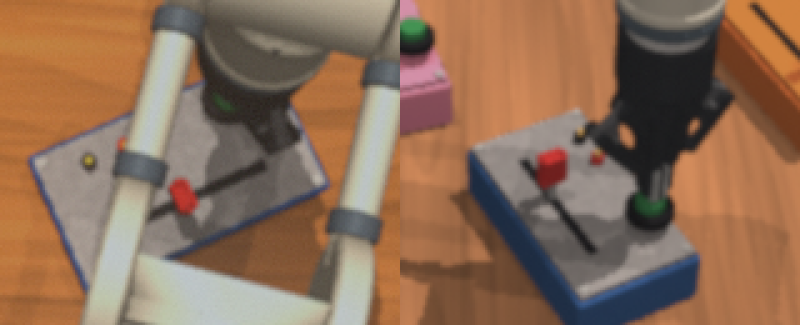

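The fingertips are right over the green button (side crop (652,205)), and the lever stands mid-slot. Pressing down in small steps.

```bash
r='from h import *
own()'
python3 -m inch '[0,0,0,0.08,0, 0,0,0,0.08,0, 0,0,0,0,0]' >/dev/null; python3 -c "$r"
for i in 1; do python3 -m inch '[0,0,0,0.04,0, 0,0,0,0,0]' >/dev/null; python3 -c "$r"; done
python3 -m inch '[0,0,0,0.04,0, 0,0,0,0,0]' >/dev/null; python3 -c "$r"
python3 -m inch '[0,0,0,0.04,0, 0,0,0,0,0]' >/dev/null; python3 -c "$r"
```

```text
t 13.2 own 35.0 -56.1 z 84.7 F own 0.7 -1.8 4.1 toolx ang 115.7 w -1.3532992710102984e-05
t 13.4 own 35.1 -56.1 z 84.0 F own -1.3 0.4 8.8 toolx ang 115.7 w -0.004101577935135442
t 13.6 own 35.2 -56.2 z 83.9 F own -4.3 3.0 16.4 toolx ang 115.7 w 0.002558407027683095
t 13.8 own 35.2 -56.2 z 83.7 F own -7.4 6.2 23.5 toolx ang 115.7 w 0.0015370526923606804
```

```bash
python3 - <<'E'
from h import *
d=np.load("topd.npy");f,cx,cy,k,E=cal("top");o=-E[:3,:3].T@E[:3,3]
def P(u,v):
    o,r=ray("top",u,v); return (o+r*d[v,u]).round(1)
for v in (222,225,228,231): print([P(u,v)[2] for u in(374,377,380,383,386,389)])
print(P(340,250),P(393,255))
own()
b,_=eyes.capture("side");b=cv2.resize(b[210:300,310:410],None,fx=5,fy=5,interpolation=3)
cv2.imwrite("pics/p6.png",b)
E
```

```text
[np.float64(82.2), np.float64(83.1), np.float64(93.2), np.float64(92.2), np.float64(93.0), np.float64(78.6)]
[np.float64(81.4), np.float64(92.0), np.float64(91.6), np.float64(90.7), np.float64(91.4), np.float64(81.5)]
[np.float64(82.2), np.float64(90.9), np.float64(90.0), np.float64(91.8), np.float64(93.8), np.float64(81.7)]
[np.float64(80.7), np.float64(94.3), np.float64(90.5), np.float64(89.9), np.float64(91.2), np.float64(79.6)]
[528.8 -25.1  68. ] [ 516.6 -119.7  106.4]
t 13.8 own 35.2 -56.2 z 83.7 F own -7.4 6.2 23.5 toolx ang 115.7 w 0.0015370526923606804
```

View pics/p6.png

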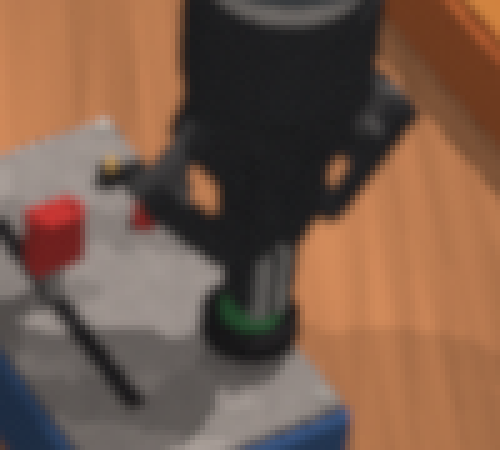

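The picture shows the button nearly level with its housing rim. Its top stood at about 90–91 mm and the fingers bottomed at 84 mm, with force rising stiffly, so it's fully down. Lifting off and checking.

```bash
python3 -m inch '[0,0,0,-0.1,0, 0,0,0,-0.2,0, 0,0,0,-0.5,0, 0,0,0,-0.5,0, 0,0,0,-0.8,0, 0,0,0,-0.8,0, 0,-0.7,0,0,0, 0,-0.7,0,0,0, 0,-0.7,0,0,0, 0,-0.7,0,0,0, 0,-0.7,0,0,0, 0,0,0,0,0, 0,0,0,0,0, 0,0,0,0,0]' >/dev/null
python3 - <<'E'
from h import *
own()
for t in(40,60,80): print(t,pix("top",[*(C-22*X+(t-50)*Y),105]).round())
a,d=eyes.capture("top");b,_=eyes.capture("side")
h=cv2.cvtColor(a,cv2.COLOR_BGR2HSV); red=cv2.inRange(h,(0,170,70),(6,255,255))|cv2.inRange(h,(174,170,70),(180,255,255))
m=np.zeros_like(red); m[254:300,345:420]=red[254:300,345:420]
ys,xs=np.nonzero(m); print(len(xs),xs.mean(),ys.mean())
o,r=ray("top",381,227); print("button z",(o+r*np.median(d[224:231,378:385]))[2])
cv2.imwrite("pics/p7.png",np.hstack([cv2.resize(a,(400,300)),cv2.resize(b,(400,300))]))
E
```

```text
t 15.25 own 35.0 -229.7 z 223.2 F own -0.4 0.0 0.5 toolx ang 115.7 w 0.0020645511945671016
40 [373. 264.]
60 [363. 268.]
80 [353. 273.]
85 362.78823529411767 268.3058823529412
button z 91.24997859793416
```

View pics/p7.png

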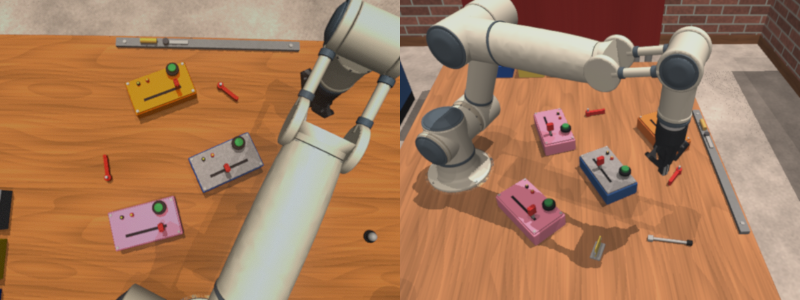

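The lever sits in the third click (363,268), the button is back up (91 mm), the arm is clear and the bystanders have not moved. Handing in.

```bash
python3 -c "
from plant import robot
print(robot.close_job())"
```

```text
the job is handed in; nothing more can be done
None
```

I pushed the lever with closed fingertips, from its rear face only, through clicks 1, 2 and 3, then pressed the green button and let it come back up. The job was handed in at about 15 s; the hand-in reports no verdict.

- **Lever:** Each click rested about 0.8 to 0.9 s. In the top view the head matched the predicted spot for 20, 40 and then 60 mm of travel to within about 1 pixel (about 2 mm). The last check, after the button press, still showed it at 60 mm.
- **Button:** The fingers bottomed at 84 mm, about 6 to 7 mm below the button's resting top at 90–91 mm, with about 23 N on the wrist. It was back up at 91 mm afterwards.
- **Clear of everything:** The wrist force was near zero with the arm lifted away. The bystanders looked unmoved in the last picture; in the top view the arm hid the plunger rod and spinner, so those two I saw only in the side view.

One early number disagreed: triangulating the button by colour put its top at 81 mm. The depth readings (90–91 mm) and the contact height agreed with each other, so I relied on those.

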